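# Dry the rinsed slides in a locked-on air stream

### The arm

A 6-joint arm with a two-finger parallel gripper is mounted at the origin on a cart in front of the work surface, level with it; the furniture and walls round the work are solid. World frame = base frame: x ahead of the robot, y to its left, z up, the work surface at z = 0. Lengths are in mm, angles in rad, forces in N, time in s.
With the tool pointing down it reaches from about 350 to 800 mm from the base axis. Payload 7.3 kg.
Tool frame: the origin (TCP) lies on the front face of the gripper's body, between the roots of the fingers; the fingertips stand 73 mm ahead of it and the grasp point (between the pads) lies 54 mm ahead of it; z points along the fingers, y is the line along which they close (so a half turn about z gives the same grasp; the last joint's range is limited). The gripper opens to 85 mm and grips with 20 to 120 N. Pads are 22 mm wide; open, the fingers measure 114 mm over their backs; the gripper's body (76 mm by 85 mm) begins 54 mm behind the grasp point. The pads swing forward as they close: fully open they stand 13 mm farther back than shut.
Start: joints at [-1.246, 0.342, 1.524, -0, 1.275, -0.146], TCP at [238.162, -467.885, 303.922] pointing down, gripper open.
Joint ranges: [-2.53, 2.53], [-0.77, 2.02], [0.04, 2.7], [-1, 4.14], [0.28, 2.66], [-3.11, 3.11]. Speed limits (rad/s): [2.57, 2.57, 3.14, 3.14, 3.14, 3.14].

### API

Orientations are given as a unit quaternion [x, y, z, w].
In Python, from rig import env, snapshot, job, finder gives the robot as it stands. The module is installed in compiled form; this text tells all that it offers.
- The arm moves only by the tool carry_out, never from a script. Its argument "plan" is a list that holds one entry, the list of rows, each a list of 7 numbers: the shift along the tool's x, y, z in units of 25 mm (1.0 is 25 mm), then the turn, a rotation vector about the tool's x, y, z in units of 10 degrees (1.0 is 10 degrees), then the closure, from -1 (fully open) to 1 (shut), so that 0 is half open. A call has 1 to 5 rows; each row shifts and turns the commanded pose from where the row before left it, along the tool's axes as they then stand; what a row does not reach is not made up. A row lasts 1/8 s, in which the tool goes at most 62.5 mm and 10.7 degrees, less where a joint would pass 70% of its speed; a pose out of reach is approached as far as the arm can. A call is refused whole if a number of a shift passes 1 or a number of a turn 1, either way. A call with a gripper value outside its range is refused whole. The fingers move at their own pace and stop on an object; "grip_force" is the grip in N (left out, the last holds). Time passes only in rows, so rows that do not move let the fingers close. It gives the time, the measured TCP pose, the force, the opening and the grip force at its end, in the units of the state.
- env.state(): the state, without advancing time (a new reading comes with each control period).
- snapshot(name): name is "scene" or "top" or "wrist"; returns a dict with "pixels" (420x560x3 uint8, red, green, blue), "fov_y" (degrees; the focal length in pixels is half the picture's height over the tangent of half this angle, whatever the lens; pixels are square), "cx", "cy" (the principal point, pixels), "world_to_cam" (4x4, takes a point from world to camera coordinates). Camera axes: x right, y up, looking along -z (the intrinsics and any distortion apply to the point x, -y, -z); pixel columns grow to the right and rows downward; lengths in mm; the calibration is good to about 2 mm. A picture is of the moment at which its call begins. There is no depth.
- job.finish_job(): hands the job in; it is judged then, once.
Trained networks look in a picture, given as the dict that the camera call returned (one of the last four; its "shot" number tells which), for a name from the list of things; names that differ only in an ending like _2 or _b are one class to them, and where a whole thing is asked for, a point or a joint stands for the part that bears it (a point fixed in the world has none). Each returns a list of dicts, best first, with "conf" (0 to 1); they miss things now and then, are a little off and sometimes report something else, mostly with a low value. They report only what shows in the picture. A call takes as long as a camera call.
- finder.boxes_of(picture, label): "rect" ([left, top, right, bottom] in pixels, round what is visible of it).
- finder.trace(picture, label): "mask" (420x560 bool, what is visible of it) and "rect" ([left, top, right, bottom] in pixels, round what is visible of it).
- finder.landmark_of(picture, label): "point" ([column, row] in pixels: a listed point, or the origin of a listed thing).
The state is a dict: "clock": time; "joint_pos": joint angles; "joint_vel": joint speeds; "joint_efforts": joint torques, N m; "ee_pos": TCP position; "ee_rot": TCP orientation; "ft_force": force on the tool from outside, world axes, zero at the start; "torque": the same for the moment, N m; "finger_gap": finger opening in mm; "finger_force": force on a finger pad.
Only numpy, scipy, OpenCV 4.12 (cv2) and the standard library are available. Lean on these libraries where they do the work, as an engineer would, in place of code of your own. Each camera call takes 0.05 s, during which the arm holds its last target. There are 200 camera calls.

### The job

The rinsed glass slides must dry in moving air: lift their wire rack off the drip stand by its blue grip, carry it level and without setting it down to the twin hooks above the air gun's nozzle, and leave it hanging there in both hooks. Then lock the air gun on so that it keeps blowing by itself: push the orange trigger right down, press the yellow button beside it fully in while the trigger is down, and ease the trigger back until it catches before letting go. Leave the beaker, the jar and the green slide case where they are.

Things in the scene. Friction and masses are not known exactly. Their poses are not given: they have to be found in the camera images.
- slide_rack: Loose wire rack of glass slides, about 0.2 kg. Origin: middle of its top bar, a 6 mm rod along y, 100 mm long, that rests in the hooks. On the bar's middle is the blue grip, 14 mm thick (x) x 44 long (y) x 18 tall (z), to pinch from above across x. Legs go down at y = -50 and +50 mm to the basket, 58 to 88 mm below the bar, 48 mm wide in x. z is up when level; once hung it can swing about the bar.
- drip_stand: Fixed stand with drip tray (base 185 x 84 mm) and post; the rack hangs on its twin hooks at the start. Origin on the bench under the seat; x points to the post (x = 85, top z = 226 mm). Hooks: two bent 6 mm wires at y = -36 and +36 mm, each a V open above; front tips (x = -21) reach 13 mm, humps behind (x = 22) 16 mm above the hung bar's axis. Lift the bar 25 mm, then draw it off to -x.
- drip_seat (a point): Where the bar's middle lies when hung on the drip stand: 285 mm above the bench, at x = y = 0 of the stand. Axes as the stand's.
- dry_station: Fixed: white air gun with black battery on a grey base, before a post with twin hooks. Origin on the bench below the gun, x from handle to post, y left, z up. Level handle along -x to x = -147 mm, 36 wide, top z = 86. On it at x = -68: the trigger and, right of it, the white switch pod (x -91 to -45, y -24 to -8, top z = 113 mm) with the button on its right face. Nozzle tip x = 62, z = 157.
- dry_seat (a point): Where the bar's middle lies when hung on the drying hooks: x = 112, y = 0, z = 285 mm of the station; axes as the station's. The bar lies along y. Bring it in from the front (-x), 25 mm or more above this point, then lower it into the Vs. The hooks are shaped exactly as the drip stand's (wires at y = -36 and +36 mm).
- trigger_top (a point): Middle of the orange trigger's top face (40 mm along x, 26 mm along y): x = -68, y = 7, z = 100 mm of the station when up. It spans y -6 to +20 mm, next to the pod's left face (y = -8 mm); there is nothing on its left. Moves with the trigger.
- button_face (a point): Middle of the outer (right, -y) face of the yellow button, 14 mm in diameter: x = -68, y = -32, z = 101 mm of the station when out. Moves with it; pressed, it goes toward +y. A gripper can stand with one fingertip on the trigger, the other outside the button, and close: the pod's left face (y = -8) and the pressed button (y = -25) are then between the fingers, middle y = -16.5 mm.
- trigger (a joint): Trigger travel, m: 0 up, 0.012 right down (straight down). Spring: 4 N at the top, 8 N at the bottom. Springs back up unless locked; caught by the lock it stays at about 0.0075.
- lock_button (a joint): Button travel, m: 0 out, 0.007 fully in. Spring 1 to 2.5 N. Blocked (about 0.002 at most) until the trigger is down 0.009; with the trigger right down it goes fully in, behind a lip of the trigger. If the trigger is then eased up while the button is still held in, the lip traps the button (about 0.0055) and the trigger stays down. Pushing the trigger down again frees both.
- beaker: Small glass beaker, 45 mm wide, 58 high, origin under its centre. Bystander.
- waste_jar: Glass jar, 68 mm wide, 85 high, origin under its centre. Bystander.
- slide_case: Green slide case, 44 x 98 x 42 mm, origin under its centre. Bystander.

How it is judged (in metres and radians):
On the way, in this order (a step that is already met when the one before it is completed fails the run):
1. the rack hangs level in both drying hooks, let go (horizontal distance between slide_rack and dry_seat below 0.014 m and z of slide_rack in the frame of dry_seat between -0.006 and 0.006 m and angle between slide_rack's own z axis and vertical below 0.15 rad and contact force between each of the arm, the fingers and slide_rack below 0.1 N), for 0.3 s.
2. the trigger stays down, caught by the lock button, with nothing touching the gun (value of joint trigger above 0.005 m and value of joint lock_button above 0.0035 m and contact force between each of the arm, the fingers and dry_station below 0.1 N), for 0.3 s.
At the end, for the whole second after the job is handed in: The rack hangs at rest in both drying hooks (bar within 14 mm of the seat sideways and 6 mm in height, tilted under 0.15 rad), and the trigger is held down by its lock (trigger in more than 5 mm, button in more than 3.5 mm) (horizontal distance between slide_rack and dry_seat below 0.014 m and z of slide_rack in the frame of dry_seat between -0.006 and 0.006 m and angle between slide_rack's own z axis and vertical below 0.15 rad and linear speed of slide_rack below 0.05 m/s and value of joint trigger above 0.005 m and value of joint lock_button above 0.0035 m); the robot touches nothing.
It fails at once if the rack is tipped more than 25 degrees (angle between slide_rack's own z axis and vertical above 0.44 rad).
It fails at once if the rack is lowered to the bench (its bar below 0.15 m) (height (world z) of slide_rack below 0.15 m).
It fails at once if the rack is let go anywhere but at the hooks (untouched by the fingers, over 40 mm from both seats) (contact force between the fingers and slide_rack below 0.05 N and distance between slide_rack and drip_seat above 0.04 m and distance between slide_rack and dry_seat above 0.04 m).
It fails at once if the beaker, the jar or the slide case is moved more than 30 mm (distance of any of beaker, waste_jar, slide_case from where it was at the start of the episode above 0.03 m).
It also fails if it takes over 66 s, if anything falls off the work surface, if the arm or the gripper's body presses on something with over 40 N, if the wrist force passes 120 N, or if a joint passes its speed limit or range.

## Working session

There is one attempt and no reset: what is moved stays moved. The work goes in short steps, Python scripts to look and compute and a tool call to move; the robot and the scene stay as the last step left them, time stands still between calls to the robot, and variables do not carry over. Pictures are saved under pics/ and viewed, at most 10 in all, crops included, and the job is handed in when it is done.

Besides the shell and the picture viewer there is one more tool, called after "Emit:" in YAML: its name, and indented under it one key for each argument. carry_out: Moves the arm, as the interface text tells. Its arguments: {"type":"object","properties":{"plan":{"type":"array","items":{"type":"array","items":{"type":"array","items":{"type":"number"}}}},"grip_force":{"type":"number"}},"required":["plan"]}

```bash
mkdir -p pics
cat > h.py <<'E'
import numpy as np, cv2
from rig import env, snapshot, job, finder
def f(p): return p["pixels"].shape[0]/2/np.tan(np.radians(p["fov_y"])/2)
def proj(p,X):
    c=np.asarray(p["world_to_cam"])@np.append(X,1); return np.array([p["cx"]+f(p)*c[0]/-c[2], p["cy"]-f(p)*c[1]/-c[2]])
def ray(p,uv):
    M=np.linalg.inv(np.asarray(p["world_to_cam"])); d=np.array([(uv[0]-p["cx"])/f(p),-(uv[1]-p["cy"])/f(p),-1])
    return M[:3,3], M[:3,:3]@d
def atz(p,uv,z):
    o,d=ray(p,uv); return o+d*(z-o[2])/d[2]
def save(p,n): cv2.imwrite("pics/"+n+".png",p["pixels"][:,:,::-1])
E
python3 - <<'E'
from h import *
for n in ["scene","top"]:
    p=snapshot(n); save(p,n+"0")
    print(n,[k for k in p],p["fov_y"],p["cx"],p["cy"],ray(p,(p["cx"],p["cy"])))
    for l in ["slide_rack","drip_stand","drip_seat","dry_station","dry_seat","trigger_top","button_face","beaker","waste_jar","slide_case"]:
        r=finder.landmark_of(p,l); print(l,[(np.round(q["point"],1).tolist(),round(q["conf"],2)) for q in r[:2]])
print(env.state())
E
```

```text
scene ['pixels', 'fov_y', 'cx', 'cy', 'world_to_cam', 'shot'] 42.730762015009006 274.5787879426277 212.0953515891715 (array([  194.89339385, -1065.90121584,   978.10943646]), array([ 0.29100337,  0.61932215, -0.72921678]))
slide_rack [([292.7, 175.3], 0.76)]
drip_stand [([287.9, 266.1], 0.63)]
drip_seat [([291.4, 175.4], 0.95), ([293.5, 172.8], 0.37)]
dry_station [([257.8, 218.4], 0.79)]
dry_seat [([305.9, 108.1], 0.72)]
trigger_top [([228.9, 195.1], 0.43)]
button_face [([232.0, 277.8], 0.42), ([237.7, 204.2], 0.36)]
beaker [([231.8, 273.4], 0.78)]
waste_jar [([319.3, 325.0], 0.89)]
slide_case [([253.2, 319.0], 0.71)]
top ['pixels', 'fov_y', 'cx', 'cy', 'world_to_cam', 'shot'] 44.39830096721614 277.9283804521449 217.69336778217118 (array([ 349.13857429, -406.80012375, 1291.54475543]), array([ 0.14973863,  0.01934048, -0.98853644]))
slide_rack [([282.9, 196.9], 0.66)]
drip_stand [([287.4, 220.8], 0.83), ([279.0, 269.4], 0.2)]
drip_seat [([289.5, 198.1], 0.93)]
dry_station [([220.2, 220.7], 0.58), ([351.8, 223.5], 0.55)]
dry_seat [([198.6, 143.9], 0.56)]
trigger_top [([217.5, 246.7], 0
[... 199 characters left out ...]
k': 1.1, 'joint_pos': array([-1.24599198e+00,  3.41998624e-01,  1.52407006e+00, -3.71470540e-06,
        1.27540436e+00, -1.46056969e-01]), 'joint_vel': array([-0.00117437,  0.00191941, -0.00016924, -0.00150818, -0.00182428,
        0.0004568 ]), 'joint_efforts': array([ 1.14230574e-03, -4.33568716e+01, -2.46277374e+01, -2.77884019e-04,
        1.99646115e-04, -8.40000837e-06]), 'ee_pos': array([ 238.16798353, -467.89363234,  303.93269125]), 'ee_rot': array([9.72413847e-01, 2.33262311e-01, 3.56819722e-06, 5.97267383e-05]), 'ft_force': array([-0.23201   ,  0.10411099,  0.56100195]), 'torque': array([ 0.04473458, -0.01163078,  0.03814162]), 'finger_force': 0.0, 'finger_gap': 85.07071179025795}
```

View both.

View pics/scene0.png

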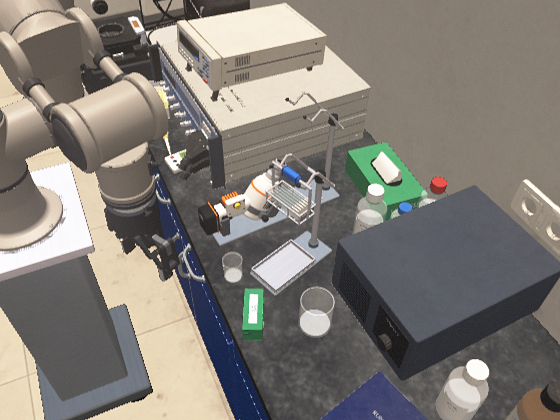

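View pics/top0.png

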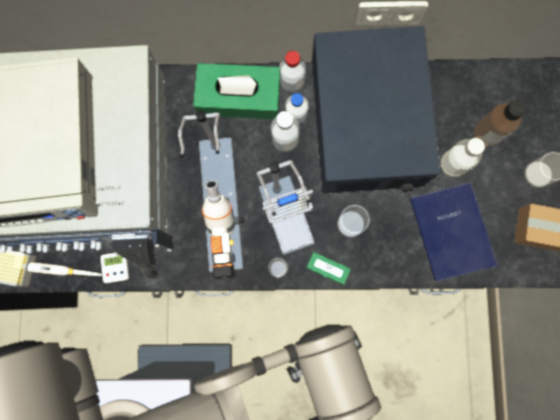

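```bash
cat > m.py <<'E'
from h import *
import itertools
P={n:snapshot(n) for n in ["scene","top"]}
D={"slide_rack":285,"drip_seat":285,"dry_station":0,"drip_stand":0,"dry_seat":285,"trigger_top":100,"button_face":101,"beaker":0,"waste_jar":0,"slide_case":0}
for l,z in D.items():
    for n,p in P.items():
        for q in finder.landmark_of(p,l)[:2]: print(l,n,round(q["conf"],2),np.round(q["point"],1),np.round(atz(p,q["point"],z),1)[:2])
E
python3 m.py
```

```text
slide_rack scene 0.93 [293.7 171. ] [ 549.3 -394. ]
slide_rack top 0.61 [286.3 198. ] [ 541.  -404.2]
drip_seat scene 0.8 [291.4 174.1] [ 541.6 -400. ]
drip_seat top 0.74 [286.6 196.2] [ 544.6 -404.8]
drip_seat top 0.47 [202.4 144. ] [ 654.8 -235.4]
dry_station scene 0.55 [255.6 219.1] [ 532.6 -237.9]
dry_station scene 0.23 [315.5 324.2] [ 530.8 -562.4]
dry_station top 0.74 [220.7 224.8] [ 528.4 -236. ]
dry_station top 0.68 [235.4 243. ] [ 481.6 -273.5]
drip_stand scene 0.72 [285.1 268.6] [ 534.3 -405.3]
dry_seat scene 0.77 [300.9 109.6] [ 648.9 -223.7]
trigger_top scene 0.5 [230.8 197.7] [ 471.9 -238.4]
trigger_top top 0.44 [214.1 245.6] [ 465.8 -234.1]
button_face scene 0.64 [315.8 322.8] [ 498. -612.]
button_face scene 0.49 [236.3 207.3] [ 471.9 -272.7]
button_face top 0.4 [234.4 242.6] [ 472.2 -281.6]
beaker top 0.84 [277.8 266.7] [ 420.7 -380. ]
beaker top 0.29 [234. 241.] [ 486.7 -270. ]
waste_jar scene 0.72 [315.4 323. ] [ 531.9 -559.8]
waste_jar top 0.6 [349.4 225.2] [ 523.2 -561.9]
slide_case scene 0.58 [253.6 317.5] [ 418.8 -495. ]
slide_case top 0.8 [327.2 267.2] [ 418.1 -503.3]
```

```bash
cat > m2.py <<'E'
from h import *
P={n:snapshot(n) for n in ["scene","top"]}
def tri(a,b):
    (o1,d1),(o2,d2)=ray(P["scene"],a),ray(P["top"],b)
    A=np.c_[d1,-d2]; s=np.linalg.lstsq(A,o2-o1,rcond=None)[0]
    x,y=o1+d1*s[0],o2+d2*s[1]; return (x+y)/2,np.linalg.norm(x-y)
R={"scene":{"blue":(275,160,305,195),"orange":(205,180,250,225)},"top":{"blue":(270,185,305,215),"orange":(205,228,240,262)}}
C={"blue":((100,150,60),(125,255,255)),"orange":((3,170,120),(18,255,255)),"yellow":((22,120,120),(35,255,255))}
for k in P: R[k]["yellow"]=R[k]["orange"]
for c in C:
    cs={}
    for n,p in P.items():
        x0,y0,x1,y1=R[n][c]
        m=cv2.inRange(cv2.cvtColor(np.ascontiguousarray(p["pixels"][y0:y1,x0:x1]),cv2.COLOR_RGB2HSV),*C[c])
        N,L,S,ce=cv2.connectedComponentsWithStats(m)
        for i in np.argsort(-S[1:,4])[:3]+1:
            pts=np.argwhere(L==i)[:,::-1]+[x0,y0]; 
            print(c,n,S[i,4],np.round(ce[i]+[x0,y0],1),cv2.minAreaRect(pts.astype(np.float32)))
            cs.setdefault(n,ce[i]+[x0,y0])
    if len(cs)==2: print("  tri",tri(cs["scene"],cs["top"]))
a=cv2.resize(P["top"]["pixels"][125:285,165:325],None,fx=2.5,fy=2.5,interpolation=cv2.INTER_CUBIC)
b=cv2.resize(P["scene"]["pixels"][85:245,190:350],None,fx=2.5,fy=2.5,interpolation=cv2.INTER_CUBIC)
cv2.imwrite("pics/crop1.png",np.hstack([a,b])[:,:,::-1])
print(env.state()["clock"])
E
python3 m2.py
```

```text
blue scene 111 [291.3 172.7] ((291.6400146484375, 172.97999572753906), (19.40000343322754, 6.40000057220459), 36.869895935058594)
blue top 101 [287.6 199.4] ((287.4000244140625, 199.1999969482422), (5.692099094390869, 18.34120750427246), 71.56504821777344)
  tri (array([ 536.80300714, -406.91159166,  295.95552209]), np.float64(1.3885690471486922))
orange scene 61 [227.9 196.8] ((228.12295532226562, 196.64755249023438), (7.5541768074035645, 17.028905868530273), 50.19443130493164)
orange scene 20 [212.4 209. ] ((212.3068389892578, 208.81114196777344), (16.115997314453125, 1.2447314262390137), 58.392494201660156)
orange scene 4 [217.  222.5] ((217.0, 222.5), (3.0, 0.0), -90.0)
orange top 1 [220. 251.] ((220.0, 251.0), (0.0, 0.0), 0.0)
  tri (array([ 455.77959803, -252.02510596,  121.19682147]), np.float64(9.385965767876938))
yellow scene 25 [237.  205.2] ((236.75003051757812, 205.25), (4.743415832519531, 5.692099571228027), 71.56504821777344)
yellow top 8 [230.9 241.6] ((231.09999084472656, 241.80003356933594), (4.110960960388184, 1.5811387300491333), 71.56504821777344)
  tri (array([ 473.61541913, -274.19371052,  108.70903862]), np.float64(0.286722127433583))
2.3
```

View pics/crop1.png

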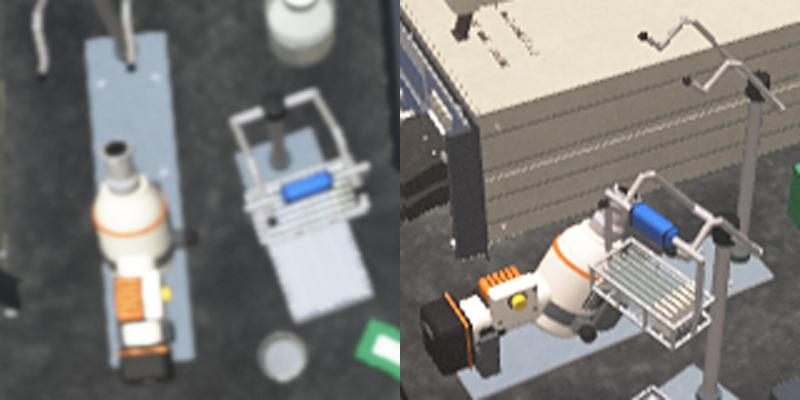

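Top view: gun base is near-parallel to world x at columns 200–240; drip stand with blue grip at (287,199), turned about 18–20°; drying hooks at about (200,145). Now moving above the rack to measure with the wrist camera.

Emit:
carry_out:
  plan:
    - [[0, 0, -1, 0, 0, -1, -1], [0, 0, -1, 0, 0, -1, -1], [0, 0, -1, 0, 0, -1, -1], [0, 0, -1, 0, 0, -1, -1], [0, 0, -1, 0, 0, -1, -1]]

```text
clock: 2.92
ee_pos: [238.1, -467.8, 429.8]
ee_rot: [0.781, 0.625, -0.0, 0.0]
ft_force: [0.2, -0.4, 0.4]
finger_gap: 85.7
finger_force: 0.0
```

Emit:
carry_out:
  plan:
    - [[0, 0, 0, 0, 0, -1, -1], [0, 0, 0, 0, 0, -1, -1], [0, 0, 0, 0, 0, -1, -1], [-0.4, 1, 0, 0, 0, -0.1, -1], [-0.4, 1, 0, 0, 0, 0, -1]]

```text
clock: 3.55
ee_pos: [292.3, -472.1, 429.1]
ee_rot: [0.588, 0.809, -0.0, 0.0]
ft_force: [0.0, -0.1, 0.2]
finger_gap: 85.2
finger_force: 0.0
```

Emit:
carry_out:
  plan:
    - [[-0.4, 1, 0, 0, 0, 0, -1], [-0.2, 1, 0, 0, 0, 0, -1], [0, 1, 0, 0, 0, 0, -1], [0, 1, 0, 0, 0, 0, -1], [0, 1, 0, 0, 0, 0, -1]]

```text
clock: 4.18
ee_pos: [416.2, -447.3, 428.8]
ee_rot: [0.588, 0.809, 0.0, -0.0]
ft_force: [0.6, -0.2, -0.0]
finger_gap: 85.7
finger_force: 0.0
```

Emit:
carry_out:
  plan:
    - [[0, 1, 0, 0, 0, 0, -1], [0, 1, 0, 0, 0, 0, -1], [0, 0, 0, 0, 0, 0, -1]]

```text
clock: 4.55
ee_pos: [464.2, -431.5, 428.3]
ee_rot: [0.587, 0.81, 0.0, -0.0]
ft_force: [-0.9, -0.4, 0.2]
finger_gap: 85.6
finger_force: 0.0
```

Run:
```python
from h import *
p=snapshot("wrist"); save(p,"w1")
print(p["fov_y"],ray(p,(p["cx"],p["cy"])))
for X in [(537,-405,294),(541,-403,285)]: print(proj(p,X))
for l,z in [("slide_rack",285),("drip_seat",285),("dry_station",0),("trigger_top",100),("button_face",101),("beaker",0)]:
    for q in finder.landmark_of(p,l)[:2]: print(l,round(q["conf"],2),np.round(q["point"],1),np.round(atz(p,q["point"],z),1)[:2])
```

```text
60.60054884706288 (array([ 440.63529939, -358.46637838,  497.96762823]), array([ 0.09382391, -0.28584228, -0.95367251]))
[407.56916155 229.32030927]
[409.86254862 223.41897756]
slide_rack 0.9 [408.5 225. ] [ 540.6 -404.2]
drip_seat 0.55 [336.6 157. ] [ 482.6 -378.3]
dry_station 0.91 [388.4  31.1] [ 544.4 -237.4]
trigger_top 0.62 [263.8 110. ] [ 427.6 -372.8]
button_face 0.61 [337.8  31.4] [ 475.4 -277.9]
beaker 0.6 [259.5 109.9] [ 418.8 -378.1]
```

View pics/w1.png

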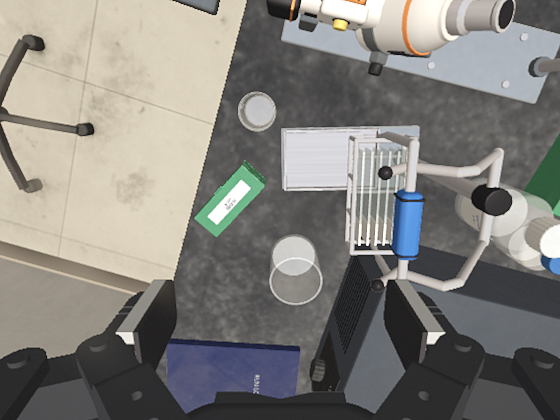

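Wrist view: rack's blue grip upright at (408,225), front hook tips at (386,172) and (377,285), tray at (340,160), gun with yellow button at (340,23) on top edge.

```bash
cat > grip.py <<'E'
from h import *
def blue(p,box):
    x0,y0,x1,y1=box
    m=cv2.inRange(cv2.cvtColor(np.ascontiguousarray(p["pixels"][y0:y1,x0:x1]),cv2.COLOR_RGB2HSV),(100,150,60),(125,255,255))
    N,L,S,c=cv2.connectedComponentsWithStats(m); i=np.argmax(S[1:,4])+1
    return (np.argwhere(L==i)[:,::-1]+[x0,y0]).astype(np.float32)
E
python3 - <<'E'
from grip import *
p=snapshot("wrist"); pts=blue(p,(370,170,450,280))
c=pts.mean(0); v=cv2.fitLine(pts,cv2.DIST_L2,0,.01,.01).ravel()
print(len(pts),c,cv2.minAreaRect(pts))
a,b=[atz(p,c+s*25*v[:2],290) for s in (-1,1)]; print("yaw of -y",np.degrees(np.arctan2(*(b-a)[1::-1])))
for z in (285,290,294,303): print(z,atz(p,c,z))
# ends of grip (rows) for length check
for s in np.percentile((pts-c)@v[:2],[0,100]): print(atz(p,c+s*v[:2],290))
# tray edges
g=cv2.cvtColor(np.ascontiguousarray(p["pixels"]),cv2.COLOR_RGB2GRAY)
l=cv2.createLineSegmentDetector().detect(g[:300])[0][:,0]
for x in l:
    if np.hypot(x[2]-x[0],x[3]-x[1])>45:
        A,B=atz(p,x[:2],5),atz(p,x[2:],5); print(np.round(x),np.round(A[:2]),np.round(B[:2]),round(np.degrees(np.arctan2(*(B-A)[1::-1])),1))
E
```

```text
1217 [409.23663 227.40263] ((409.659912109375, 224.8326416015625), (27.26657485961914, 57.192806243896484), 5.8263421058654785)
yaw of -y 110.74399908173892
285 [ 540.31726403 -407.24048901  285.        ]
290 [ 537.94485166 -406.12197572  290.        ]
294 [ 536.04692178 -405.22716509  294.        ]
303 [ 531.77657953 -403.21384117  303.        ]
[ 544.08251336 -422.32717826  290.        ]
[ 530.7986658  -387.25399713  290.        ]
[395. 242. 398. 194.] [ 662. -497.] [ 638. -429.] 109.4
[213.  15. 171.  -0.] [ 331. -289.] [ 278. -289.] -180.0
[287. 190. 347. 189.] [ 486. -471.] [ 566. -444.] 19.1
[388. 192. 384. 242.] [ 622. -430.] [ 647. -502.] -70.8
[ 27.  49.   1. 105.] [ 117. -399.] [  92. -477.] -107.7
[  0. 123.  28. 185.] [  94. -502.] [ 137. -576.] -59.4
[174. 281. 247.   0.] [ 366. -661.] [ 366. -262.] 90.0
[417. 191. 422. 141.] [ 661. -416.] [ 638. -350.] 109.2
[350. 178. 347. 238.] [ 564. -428.] [ 593. -513.] -71.1
[419. 124. 283. 128.] [ 626. -331.] [ 454. -392.] -160.5
[362. 193. 360. 241.] [ 589. -443.] [ 613. -511.] -71.0
[ 10. 114.  75. 126.] [ 105. -485.] [ 188. -47
[... 1182 characters left out ...]
35. 291.   0. 254.] [ 313. -696.] [ 109. -696.] 179.9
[423. 244. 468. 255.] [ 703. -487.] [ 775. -483.] 3.1
[482. 259. 530. 271.] [ 798. -482.] [ 876. -478.] 2.9
[  0. 257. 132. 294.] [ 110. -702.] [ 309. -702.] -0.1
[526. 187. 558. 135.] [ 804. -364.] [ 810. -286.] 85.9
[406. 201. 401. 250.] [ 652. -435.] [ 676. -507.] -71.2
[-1. 93. 23. 44.] [  89. -462.] [ 113. -394.] 70.8
[98.  1. 87. 78.] [ 194. -317.] [ 194. -410.] -90.0
[212. 125. 131.  98.] [ 362. -417.] [ 253. -417.] 179.9
[106.  87. 213. 122.] [ 219. -413.] [ 363. -414.] -0.0
[84. 78. 96.  1.] [ 191. -411.] [ 191. -318.] 89.9
[68. 78. 23. 63.] [ 171. -417.] [ 115. -416.] 179.8
[ 78. 137.  63. 234.] [ 194. -488.] [ 194. -636.] -90.0
```

Emit:
carry_out:
  plan:
    - [[0, 1, 0, 0, 0, -0.1, -1], [0, 1, 0, 0, 0, 0, -1], [0, 1, 0, 0, 0, 0, -1], [0, 0.25, 0, 0, 0, 0, -1], [0, 0, 1, 0, 0, 0, -0.5]]

```text
clock: 5.58
ee_pos: [540.1, -406.6, 405.6]
ee_rot: [0.581, 0.814, -0.001, 0.002]
ft_force: [0.8, -0.7, 0.3]
finger_gap: 69.6
finger_force: 0.0
```

Emit:
carry_out:
  plan:
    - [[0, 0, 1, 0, 0, 0, -0.3], [0, 0, 0.6, 0, 0, 0, -0.3], [0, 0, 0, 0, 0, 0, -0.3]]

```text
clock: 5.95
ee_pos: [538.9, -406.5, 362.8]
ee_rot: [0.581, 0.814, 0.0, -0.001]
ft_force: [0.0, -1.1, -0.5]
finger_gap: 55.6
finger_force: 0.0
```

Run:
```python
from h import *
p=snapshot("wrist"); save(p,"w2"); s=env.state(); print(s["ee_pos"],s["finger_gap"])
for l,z in [("slide_rack",285),("drip_seat",285)]:
    for q in finder.landmark_of(p,l)[:2]: print(l,round(q["conf"],2),np.round(q["point"],1),np.round(atz(p,q["point"],z),1)[:2])
```

```text
[ 539.25868041 -406.6195134   364.12897547] 55.2829745727403
slide_rack 0.85 [285.3 273.6] [ 540.8 -403.9]
```

View pics/w2.png

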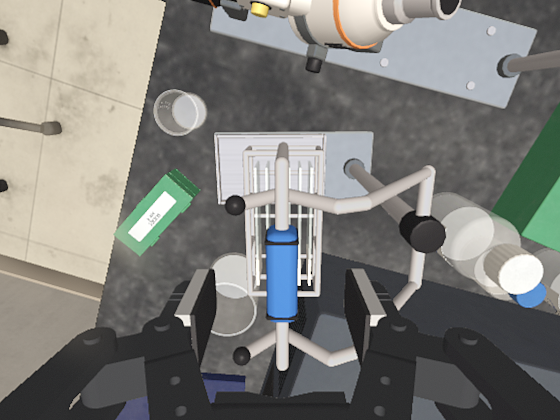

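Wrist view: blue grip (282,273) sits midway between the fingers (215 and 348), clear of both hooks. Descend, close, then lift.

Emit:
carry_out:
  plan:
    - [[0.08, 0.04, 0.85, 0, 0, 0, -0.3], [0, 0, 0, 0, 0, 0, 0.3], [0, 0, 0, 0, 0, 0, 1], [0, 0, 0, 0, 0, 0, 1], [0, 0, 0, 0, 0, 0, 1]]
  grip_force: 40

```text
clock: 6.72
ee_pos: [539.4, -404.8, 344.2]
ee_rot: [0.581, 0.814, -0.001, 0.0]
ft_force: [-4.3, -1.6, 2.2]
finger_gap: 13.1
finger_force: 44.4
```

Emit:
carry_out:
  plan:
    - [[0, 0, 0, 0, 0, 0, 1], [0, 0, 0, 0, 0, 0, 1]]

```text
clock: 6.98
ee_pos: [539.4, -404.8, 344.2]
ee_rot: [0.581, 0.814, -0.001, 0.0]
ft_force: [-5.2, -1.0, 3.6]
finger_gap: 13.4
finger_force: 44.4
```

Emit:
carry_out:
  plan:
    - [[0, 0, -0.3, 0, 0, 0, 1], [0, 0, -0.4, 0, 0, 0, 1], [0, 0, -0.4, 0, 0, 0, 1], [0, 0, -0.4, 0, 0, 0, 1], [0, 0, -0.2, 0, 0, 0, 1]]

```text
clock: 7.6
ee_pos: [540.3, -404.0, 386.2]
ee_rot: [0.581, 0.814, -0.0, 0.001]
ft_force: [-0.3, 0.6, -2.3]
finger_gap: 13.0
finger_force: 43.8
```

Run:
```python
from h import *
from m2 import tri,P
import grip
p=snapshot("wrist")
for l in ["slide_rack"]:
    for q in finder.landmark_of(p,l)[:2]: print(l,round(q["conf"],2),np.round(q["point"],1),np.round(atz(p,q["point"],285+42),1)[:2])
a=P["scene"]["pixels"][110:250,220:360]; b=p["pixels"][100:380,150:430]
a=cv2.resize(a,(400,400),interpolation=cv2.INTER_CUBIC);b=cv2.resize(b,(400,400),interpolation=cv2.INTER_CUBIC)
cv2.imwrite("pics/crop2.png",np.hstack([a,b])[:,:,::-1]); s=env.state(); print(s["ee_pos"],s["finger_gap"],s["ft_force"])
```

```text
blue scene 18 [299.4 162.3] ((300.0, 163.0), (6.0, 4.0), 90.0)
blue scene 4 [295.2 160.8] ((295.5, 161.0), (2.0, 1.0), 90.0)
orange scene 54 [228.  196.7] ((228.4600067138672, 196.280029296875), (7.000000953674316, 16.40000343322754), 53.130104064941406)
orange scene 20 [212.4 209. ] ((212.3068389892578, 208.81114196777344), (16.115997314453125, 1.2447314262390137), 58.392494201660156)
orange scene 3 [217. 222.] ((217.0, 222.0), (2.0, 0.0), -90.0)
yellow scene 22 [236.9 205.2] ((237.0, 205.5), (5.0, 4.0), 90.0)
yellow scene 1 [225. 200.] ((225.0, 200.0), (0.0, 0.0), 0.0)
7.7
slide_rack 0.86 [280.7 298.1] [ 540.9 -403.6]
[ 540.19031701 -403.94414391  384.89925502] 12.959081425240518 [ 0.48082038 -0.48281677 -2.63291734]
```

View pics/crop2.png

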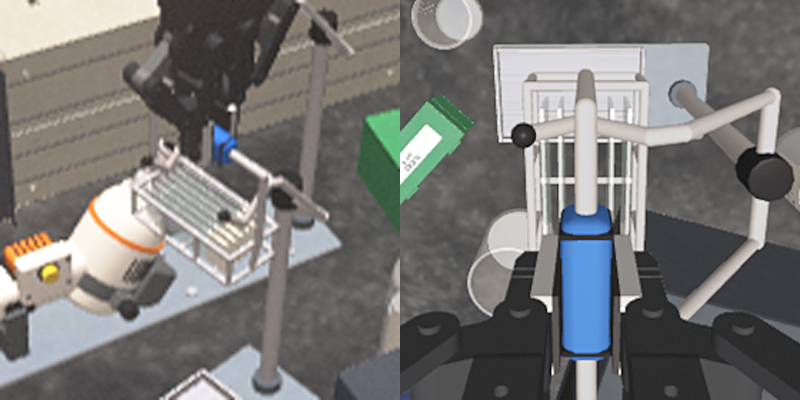

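The rack is held level, lifted clear of the drip hooks (force −2.5 N matches its weight). Drawing off and carrying.

Emit:
carry_out:
  plan:
    - [[0, -0.5, 0, 0, 0, 0, 1], [0, -0.9, 0, 0, 0, 0, 1], [0, -0.9, 0, 0, 0, 0, 1], [0, -0.9, 0, 0, 0, 0, 1], [0.2, -0.8, 0, 0, 0, 0, 1]]

```text
clock: 8.43
ee_pos: [442.3, -432.3, 384.8]
ee_rot: [0.581, 0.814, -0.0, -0.0]
ft_force: [-0.2, 0.6, -2.4]
finger_gap: 12.9
finger_force: 43.7
```

Emit:
carry_out:
  plan:
    - [[0.7, 0.2, 0, 0, 0, 0, 1], [0.9, 0.3, 0, 0, 0, 0, 1], [0.9, 0.3, 0, 0, 0, 0, 1], [0.9, 0.3, 0, 0, 0, 0, 1], [0.9, 0.3, 0, 0, 0, 0, 1]]

```text
clock: 9.05
ee_pos: [441.2, -318.1, 385.0]
ee_rot: [0.581, 0.814, -0.0, -0.0]
ft_force: [0.2, 0.5, -2.4]
finger_gap: 12.8
finger_force: 43.7
```

Emit:
carry_out:
  plan:
    - [[0.8, 0.4, 0, 0, 0, 0, 1], [0.6, 0.5, 0, 0, 0, 0.4, 1], [0.5, 0.6, 0, 0, 0, 0.5, 1], [0.5, 0.8, 0, 0, 0, 0.5, 1], [0.4, 0.8, 0, 0, 0, 0, 1]]

```text
clock: 9.68
ee_pos: [500.1, -234.1, 385.3]
ee_rot: [0.676, 0.737, -0.0, 0.0]
ft_force: [-0.0, -0.8, -2.9]
finger_gap: 12.8
finger_force: 43.7
```

Run:
```python
from h import *
p=snapshot("wrist"); save(p,"w3"); s=env.state(); print(s["clock"],s["ee_pos"],s["ee_rot"],s["finger_gap"],s["ft_force"])
for l,z in [("slide_rack",326),("dry_station",0),("dry_seat",285),("trigger_top",100),("button_face",101)]:
    for q in finder.landmark_of(p,l)[:2]: print(l,round(q["conf"],2),np.round(q["point"],1),np.round(atz(p,q["point"],z),1)[:2])
```

```text
9.725 [ 501.97010779 -232.80176924  384.99276286] [6.75336988e-01 7.37508690e-01 9.03105910e-04 2.63509691e-04] 13.119326680098286 [ 0.83920707  1.28144702 -2.93318742]
slide_rack 0.58 [280.8 297.9] [ 500.8 -233.7]
slide_rack 0.22 [311.8 169.4] [ 507.5 -180.3]
dry_station 0.64 [313.4 170.9] [ 544.2 -239.7]
dry_station 0.23 [204. 338.] [ 410.2 -503.7]
trigger_top 0.79 [250.1 183.4] [ 471.  -239.7]
button_face 0.57 [251.6 220. ] [ 474.9 -278.1]
```

View pics/w3.png

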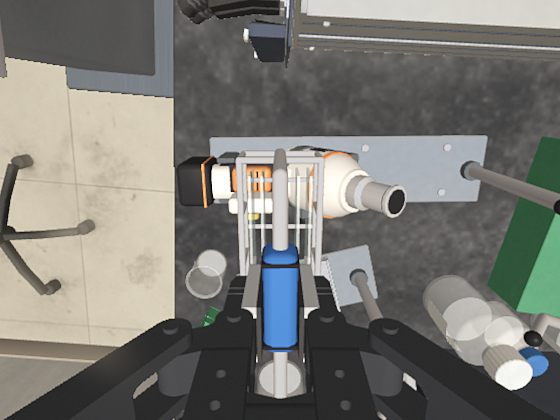

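Wrist view: rack held at (280,200), gun trigger at (250,183), nozzle tip (394,201), hook post foot (470,170); the hooks are just off to the right. Move 60 mm forward and measure them.

Emit:
carry_out:
  plan:
    - [[-0.1, 0.6, 0, 0, 0, 0, 1], [-0.1, 0.6, 0, 0, 0, 0, 1], [-0.1, 0.6, 0, 0, 0, 0, 1], [-0.1, 0.6, 0, 0, 0, 0, 1], [0, 0, 0, 0, 0, 0, 1]]

```text
clock: 10.6
ee_pos: [560.5, -240.2, 384.7]
ee_rot: [0.676, 0.737, -0.0, -0.0]
ft_force: [0.9, -0.0, -2.6]
finger_gap: 13.3
finger_force: 43.7
```

Run:
```python
from h import *
from m2 import tri
for s,t in [((286.8,99.4),(181.8,154.2)),((304,117),(217,151))]: print("tip",tri(s,t))
p=snapshot("wrist"); save(p,"w4"); s=env.state(); print(s["clock"],s["ee_pos"],s["ee_rot"],s["finger_gap"],s["ft_force"])
for l,z in [("slide_rack",326),("dry_station",0),("dry_seat",285),("trigger_top",100),("button_face",101)]:
    for q in finder.landmark_of(p,l)[:2]: print(l,round(q["conf"],2),np.round(q["point"],1),np.round(atz(p,q["point"],z),1)[:2])
th=np.radians(5.3);R=np.array([[np.cos(th),-np.sin(th)],[np.sin(th),np.cos(th)]])
for n,q,z in [("tipL",(91,36),298),("tipR",(91,-36),298),("seat",(112,0),285),("noz",(62,0),157)]: print(n,proj(p,np.append(R@q+[539.5,-240],z)))
```

```text
orange scene 56 [227.8 196.9] ((227.91802978515625, 196.40162658691406), (8.194360733032227, 17.028905868530273), 50.194427490234375)
orange scene 20 [212.4 209. ] ((212.3068389892578, 208.81114196777344), (16.115997314453125, 1.2447314262390137), 58.392494201660156)
orange scene 3 [217. 222.] ((217.0, 222.0), (2.0, 0.0), -90.0)
yellow scene 23 [237.1 205. ] ((237.25001525878906, 205.25001525878906), (4.949747085571289, 5.656853675842285), 45.0)
yellow scene 1 [225. 200.] ((225.0, 200.0), (0.0, 0.0), 0.0)
yellow top 7 [230.7 241.6] ((230.5, 242.0), (4.0, 1.0), 90.0)
  tri (array([ 473.84794029, -273.8579993 ,  108.78456741]), np.float64(0.057075711122205906))
10.7
tip (array([ 628.8298638 , -196.57533806,  299.72922662]), np.float64(2.364108423187954))
tip (array([ 634.76261082, -266.9794007 ,  299.43785955]), np.float64(1.5721471416858162))
10.75 [ 559.81739504 -239.93778377  385.22267734] [ 6.75977165e-01  7.36922538e-01 -1.74356079e-04 -1.23391625e-04] 12.679606169793118 [-0.57404984  0.07367331 -0.9175923 ]
slide_rack 0.67 [282.5 293.8] [ 561.  -237.5]
dry_station 0.95 [263.7 162.1] [ 539.5 -239.6]
trigger_top 0.68 [191.5 168.9] [ 471.5 -235.8]
button_face 0.66 [195.2 211.2] [ 476.  -279.3]
tipL [436.48070017 190.41776263]
tipR [418.86837585 328.29182642]
seat [458.22910078 252.45197536]
noz [328.45200751 192.2181325 ]
```

View pics/w4.png

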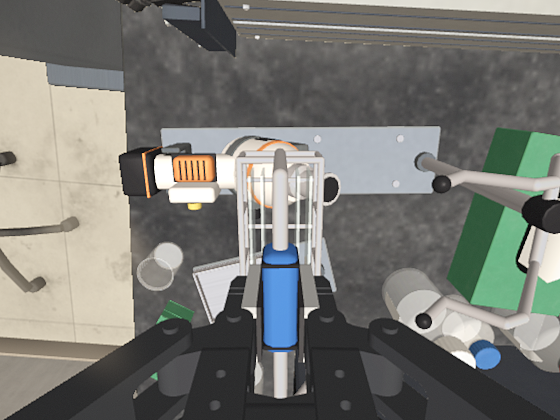

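Hook tips show at (442,184) and (424,321), a few pixels from the prediction; the rack is in hand between them in line.

Run:
```python
from h import *
p=snapshot("wrist")
g=cv2.cvtColor(np.ascontiguousarray(p["pixels"]),cv2.COLOR_RGB2GRAY)
L=[]
for c,r in [(442,184),(424,321)]:
    w=g[r-14:r+15,c-14:c+15]; m=(w<60).astype(np.uint8)
    N,l,S,ce=cv2.connectedComponentsWithStats(m); i=l[14,14]; print(i,S[i],ce[i])
    L.append(np.array(ce[i])+[c-14,r-14])
A,B=[atz(p,q,298) for q in L]; print(A,B,np.linalg.norm(A-B),"yaw",np.degrees(np.arctan2(*(A-B)[1::-1]))-90)
mid=(A+B)/2; th=np.radians(5.2); seat=mid[:2]+21*np.array([np.cos(th),np.sin(th)]); print("seat",seat)
s=env.state(); q=s["ee_rot"]; t=2*np.arctan2(q[1],q[0]); d=seat-s["ee_pos"][:2]
print("theta",np.degrees(t),"tool dx,dy /25:",d@[np.cos(t),np.sin(t)]/25,d@[np.sin(t),-np.cos(t)]/25)
pts=[finder.landmark_of(p,"slide_rack")[0]["point"] for _ in range(3)]; print([atz(p,u,326)[:2] for u in pts],s["ee_pos"])
```

```text
0 [  0   0  29  29 605] [15.07272727 13.85619835]
0 [  0   0  29  29 627] [15.3907496  13.35247209]
[ 629.72294717 -192.32177403  298.        ] [ 636.49491684 -262.55868797  298.        ] 70.56262220850206 yaw 5.5072128522860595
seat [ 654.02250438 -225.53694682]
theta 94.96587535975203 tool dx,dy /25: 0.23784192316683175 3.7831503015377668
[array([ 561.08710498, -239.36328199]), array([ 561.08710498, -239.36328199]), array([ 561.08710498, -239.36328199])] [ 560.31345903 -239.64764083  385.36977823]
```

Emit:
carry_out:
  plan:
    - [[0.04, 0.6, 0, 0, 0, 0, 1], [0.04, 0.8, 0, 0, 0, 0, 1], [0.04, 0.8, 0, 0, 0, 0, 1], [0.04, 0.8, 0, 0, 0, 0, 1], [0, 0.7, 0, 0, 0, 0, 1]]

```text
clock: 11.82
ee_pos: [653.1, -227.4, 384.9]
ee_rot: [0.676, 0.737, -0.0, -0.0]
ft_force: [0.3, -0.3, -1.3]
finger_gap: 13.0
finger_force: 43.7
```

Emit:
carry_out:
  plan:
    - [[0, 0, 0, 0, 0, 0, 1]]

```text
clock: 11.95
ee_pos: [653.1, -227.3, 384.1]
ee_rot: [0.675, 0.737, -0.0, -0.0]
ft_force: [-1.1, 0.9, -2.0]
finger_gap: 12.9
finger_force: 43.7
```

Run:
```python
from h import *
p=snapshot("wrist"); save(p,"w5"); s=env.state(); print(s["clock"],s["ee_pos"],s["ee_rot"],s["finger_gap"],s["ft_force"])
for l,z in [("slide_rack",326),("dry_station",0),("dry_seat",285),("trigger_top",100),("button_face",101)]:
    for q in finder.landmark_of(p,l)[:2]: print(l,round(q["conf"],2),np.round(q["point"],1),np.round(atz(p,q["point"],z),1)[:2])
for n in ["scene","top"]:
    t=snapshot(n); print(n,[(atz(t,q["point"],z)[:2].round(1),l) for l,z in [("dry_seat",285),("slide_rack",326)] for q in finder.landmark_of(t,l)[:1]])
```

```text
12.0 [ 652.43655249 -227.53203407  384.45339573] [ 6.75563274e-01  7.37301835e-01 -2.61788972e-04 -4.45773016e-04] 13.003741323119776 [-0.99140365 -1.25939247 -2.78576479]
slide_rack 0.86 [279.4 298.4] [ 653.1 -226.5]
dry_station 0.59 [192.3 164.7] [ 542.7 -237.9]
trigger_top 0.84 [ 97.1 174.4] [ 471.1 -236.7]
button_face 0.44 [105.5 217.2] [ 477.3 -280.9]
scene [(array([ 656.9, -229.9]), 'dry_seat'), (array([ 652.5, -226.7]), 'slide_rack')]
top [(array([ 648.3, -227.9]), 'dry_seat'), (array([ 665.3, -223.8]), 'slide_rack')]
```

View pics/w5.png

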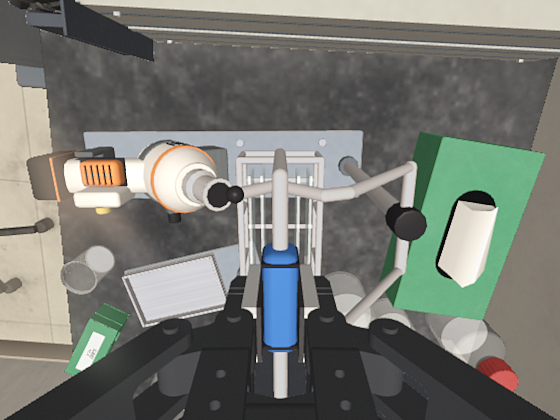

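Wrist view is nearly identical to the view at the lifted drip seat (left hook tip at (235,194), post ball (406,222), bar end (280,152)), so the rack is right over the drying hooks. Lower and release.

Emit:
carry_out:
  plan:
    - [[0, 0, 0.4, 0, 0, 0, 1], [0, 0, 0.4, 0, 0, 0, 1], [0, 0, 0.4, 0, 0, 0, 1], [0, 0, 0.3, 0, 0, 0, 1], [0, 0, 0.1, 0, 0, 0, 1]]

```text
clock: 13.18
ee_pos: [652.1, -227.6, 344.9]
ee_rot: [0.676, 0.737, -0.0, -0.0]
ft_force: [-3.1, 1.2, 3.2]
finger_gap: 12.8
finger_force: 44.4
```

Emit:
carry_out:
  plan:
    - [[0, 0, 0, 0, 0, 0, 1], [0, 0, 0.02, 0, 0, 0, 1]]

```text
clock: 13.42
ee_pos: [652.3, -227.7, 345.3]
ee_rot: [0.676, 0.737, 0.0, 0.0]
ft_force: [-2.2, -0.2, 0.3]
finger_gap: 13.4
finger_force: 44.1
```

Run:
```python
from h import *
p=snapshot("wrist"); s=env.state(); print(s["clock"],s["ee_pos"],s["ft_force"],s["torque"])
t=snapshot("scene")
a=cv2.resize(t["pixels"][70:210,230:370],(400,400),interpolation=cv2.INTER_CUBIC); b=cv2.resize(p["pixels"][100:380,150:430],(400,400))
cv2.imwrite("pics/crop3.png",np.hstack([a,b])[:,:,::-1])
```

```text
13.475 [ 652.32685325 -227.69593122  345.25729877] [-2.79584945  0.36939188 -0.13210886] [ 0.11278448  0.38809055 -0.03681742]
```

View pics/crop3.png

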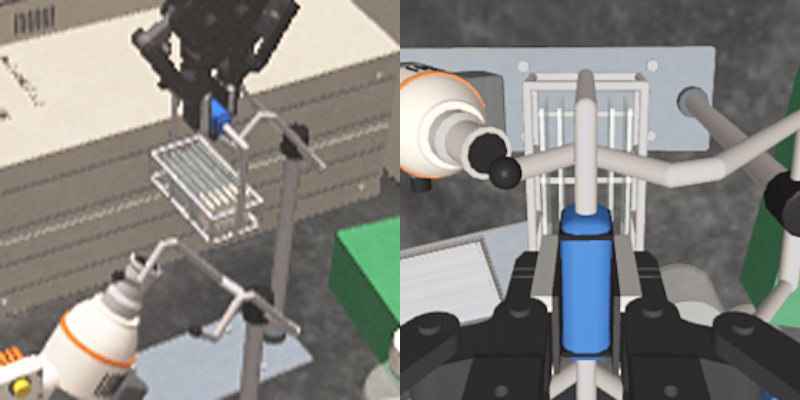

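The bar lies in the V of the hooks with the weight off the tool. Releasing and rising.

Emit:
carry_out:
  plan:
    - [[0, 0, 0, 0, 0, 0, 0.5], [0, 0, 0, 0, 0, 0, 0.2], [0, 0, 0, 0, 0, 0, -0.2], [0, 0, 0, 0, 0, 0, -0.4], [0, 0, 0, 0, 0, 0, -0.4]]

```text
clock: 14.15
ee_pos: [652.4, -227.6, 344.6]
ee_rot: [0.676, 0.737, -0.0, 0.0]
ft_force: [-0.4, -0.1, 0.3]
finger_gap: 59.6
finger_force: 0.0
```

Emit:
carry_out:
  plan:
    - [[0, 0, -0.4, 0, 0, 0, -0.4], [0, 0, -0.8, 0, 0, 0, -0.4], [0, 0, -1, 0, 0, 0, -0.4], [0, 0, -0.8, 0, 0, 0, -0.4], [0, 0, 0, 0, 0, 0, -0.4]]

```text
clock: 14.78
ee_pos: [652.6, -227.7, 422.2]
ee_rot: [0.676, 0.737, 0.001, 0.002]
ft_force: [-0.3, -0.1, -0.4]
finger_gap: 59.7
finger_force: 0.0
```

Run:
```python
from h import *
from grip import blue
s=env.state(); print(s["clock"],s["ee_pos"],s["ee_rot"],s["ft_force"],s["finger_gap"])
W=snapshot("wrist"); T=snapshot("scene"); U=snapshot("top")
for n,p in [("w",W),("s",T),("t",U)]:
    for l,z in [("slide_rack",285),("dry_station",0),("dry_seat",285),("trigger_top",100),("button_face",101)]:
        print(n,l,[(round(q["conf"],2),np.round(q["point"],1).tolist(),np.round(atz(p,q["point"],z),1)[:2].tolist()) for q in finder.landmark_of(p,l)[:2]])
c=blue(W,(200,180,400,400)); print(len(c),c.mean(0),cv2.minAreaRect(c),atz(W,c.mean(0),294))
```

```text
14.775 [ 652.57666791 -227.71914068  422.18124729] [6.75730086e-01 7.37145180e-01 6.88548870e-04 2.31550015e-03] [-0.28280376 -0.09082487 -0.3799414 ] 59.68763045576072
w slide_rack [(0.6, [278.3, 232.7], [652.7, -228.7])]
w dry_station []
w dry_seat [(0.4, [183.9, 361.4], [595.5, -329.1])]
w trigger_top [(0.67, [110.7, 169.0], [469.1, -239.4])]
w button_face [(0.53, [117.9, 203.9], [475.4, -278.6])]
s slide_rack [(0.56, [306.7, 109.0], [661.4, -226.8])]
s dry_station [(0.7, [256.3, 218.2], [535.3, -235.9])]
s dry_seat [(0.62, [302.4, 108.7], [653.3, -222.1])]
s trigger_top [(0.42, [227.9, 196.8], [466.9, -233.0])]
s button_face [(0.5, [237.7, 206.7], [475.5, -272.2])]
t slide_rack [(0.73, [197.2, 143.8], [655.4, -224.8])]
t dry_station [(0.86, [222.3, 221.3], [537.4, -240.0])]
t dry_seat [(0.69, [200.8, 145.3], [652.2, -232.1]), (0.64, [194.9, 142.8], [657.6, -220.1])]
t trigger_top [(0.44, [214.1, 243.8], [470.1, -234.1])]
t button_face [(0.6, [232.0, 242.1], [473.4, -276.0])]
1126 [276.83215 235.57816] ((277.0, 235.0), (54.0, 22.0), 90.0) [ 651.66382213 -227.17067151  294.        ]
```

Rack hangs on the seat (≈(652.5,−227.7), consistent with the seat estimate). Now go over the gun and turn the gripper so it closes along station y.

Emit:
carry_out:
  plan:
    - [[0, -0.5, 0, 0, 0, 0, -0.4], [-0.1, -1, 0, 0, 0, 0, -0.4], [-0.1, -1, 0, 0, 0, 0, -0.4], [-0.1, -1, 0, 0, 0, 0, -0.4], [-0.1, -1, 0, 0, 0, 0, -0.4]]

```text
clock: 16.3
ee_pos: [540.3, -247.4, 419.8]
ee_rot: [0.676, 0.737, -0.0, 0.0]
ft_force: [0.6, -1.0, -0.3]
finger_gap: 59.9
finger_force: 0.0
```

Emit:
carry_out:
  plan:
    - [[-0.1, -1, 0, 0, 0, 0, -0.2], [-0.1, -1, 0, 0, 0, 0, 0], [-0.1, -0.74, 0, 0, 0, 0, 0], [0, 0, 0, 0, 0, 1, 0], [0, 0, 0, 0, 0, 1, 0]]

```text
clock: 16.92
ee_pos: [473.2, -260.8, 420.0]
ee_rot: [0.795, 0.606, 0.0, 0.0]
ft_force: [-0.6, -0.3, 0.3]
finger_gap: 42.5
finger_force: 0.0
```

Emit:
carry_out:
  plan:
    - [[0, 0, 0.5, 0, 0, 1, 0], [0, 0, 0.8, 0, 0, 1, 0], [0, 0, 1, 0, 0, 1, 0], [0, 0, 1, 0, 0, 1, 0], [0, 0, 1, 0, 0, 1, 0]]

```text
clock: 17.55
ee_pos: [473.5, -260.8, 311.6]
ee_rot: [0.977, 0.213, 0.0, 0.0]
ft_force: [-0.1, -0.3, 0.1]
finger_gap: 42.5
finger_force: 0.0
```

Emit:
carry_out:
  plan:
    - [[0, 0, 0.7, 0, 0, 1, 0], [0, 0, 0, 0, 0, 0.95, 0], [0, 0, 0, 0, 0, 0, 0]]

```text
clock: 17.92
ee_pos: [473.6, -260.8, 294.7]
ee_rot: [0.999, 0.048, 0.0, 0.0]
ft_force: [-0.1, 0.3, -0.4]
finger_gap: 42.9
finger_force: 0.0
```

```bash
cat > st.py <<'E'
from h import *
s=env.state(); q=s["ee_rot"]; t=2*np.arctan2(q[1],q[0]); print(s["clock"],s["ee_pos"],np.degrees(t),s["ft_force"],s["finger_gap"])
p=snapshot("wrist"); save(p,"wz%d"%(s["clock"]*10))
for l,z in [("dry_station",0),("trigger_top",100),("button_face",101),("slide_rack",285)]:
    print(l,[(round(q["conf"],2),np.round(q["point"],1).tolist(),np.round(atz(p,q["point"],z),1)[:2].tolist()) for _ in range(2) for q in finder.landmark_of(p,l)[:2]])
h=cv2.cvtColor(np.ascontiguousarray(p["pixels"]),cv2.COLOR_RGB2HSV)
for n,lo,hi,z in [("orange",(3,170,110),(18,255,255),98),("yellow",(22,120,110),(35,255,255),101)]:
    N,L,S,c=cv2.connectedComponentsWithStats(cv2.inRange(h,lo,hi))
    for i in np.argsort(-S[1:,4])[:4]+1:
        if S[i,4]>15: print(n,S[i],c[i].round(1),atz(p,c[i],z)[:2].round(1))
E
python3 st.py
```

```text
17.925 [ 473.57732443 -260.81197758  294.67438512] 5.557018626950324 [-0.07525118  0.34945713 -0.44476045] 42.9147929928731
dry_station [(0.61, [265.4, 108.2], [542.2, -240.2]), (0.61, [265.4, 108.2], [542.2, -240.2])]
trigger_top [(0.57, [246.4, 206.9], [470.8, -235.5]), (0.57, [246.4, 206.9], [470.8, -235.5])]
button_face [(0.75, [300.0, 207.0], [475.0, -276.3]), (0.75, [300.0, 207.0], [475.0, -276.3])]
slide_rack []
orange [235 178  31  45  86] [257.3 189.9] [ 484.5 -242.7]
orange [278 105  24  24  36] [291.7 117.2] [ 540.2 -263.1]
orange [239 228  22   1  22] [249.5 228. ] [ 453.2 -239. ]
orange [233 207   1  16  16] [233.  214.5] [ 463.1 -225.4]
yellow [290 198  10  17 102] [294.5 205.2] [ 476. -272.]
```

Run:
```python
from h import *
p=snapshot("wrist")
th=np.radians(5.3);R=np.array([[np.cos(th),-np.sin(th)],[np.sin(th),np.cos(th)]]); o=np.array([540.3,-238.9])
for n,q,z in [("trig y20",(-68,20),100),("trig y-6",(-68,-6),100),("pod top y-8",(-68,-8),113),("pod top y-24",(-68,-24),113),("button face",(-68,-32),101),("handle -18",(-120,-18),86),("handle 18",(-120,18),86),("trig front x-48",(-48,7),100),("pod front right",(-45,-24),113),("pod front left",(-45,-8),113),("pod back right",(-91,-24),113)]:
    print(n,proj(p,np.append(R@q+o,z)).round(1))
for r in (200,207,212): print(r,[(c,*p["pixels"][r,c].tolist()) for c in range(220,312,2)])
```

```text
trig y20 [233.  205.8]
trig y-6 [267.  205.9]
pod top y-8 [269.1 210.9]
pod top y-24 [291.  210.9]
button face [301.  206.3]
handle -18 [282.2 260.3]
handle 18 [239.7 260.2]
trig front x-48 [249.4 180.2]
pod front right [291.4 180.1]
pod front left [268.9 180. ]
pod back right [290.6 240.2]
200 [(220, 87, 86, 85), (222, 101, 99, 97), (224, 181, 186, 190), (226, 178, 184, 192), (228, 178, 185, 192), (230, 185, 193, 202), (232, 142, 87, 60), (234, 255, 176, 106), (236, 249, 174, 105), (238, 255, 185, 112), (240, 255, 185, 112), (242, 255, 184, 111), (244, 255, 184, 111), (246, 255, 184, 111), (248, 255, 184, 111), (250, 255, 185, 111), (252, 255, 183, 111), (254, 255, 181, 110), (256, 255, 182, 109), (258, 255, 182, 110), (260, 244, 166, 99), (262, 241, 161, 96), (264, 214, 134, 76), (266, 102, 69, 59), (268, 216, 207, 195), (270, 255, 255, 247), (272, 255, 255, 255), (274, 255, 255, 255), (276, 255, 255, 255), (278, 255, 255, 255), (280, 255, 255, 255), (282, 255, 255, 255), (284, 255, 255, 255), (286, 254, 247, 235), (288, 227, 218, 208), (290, 156, 134, 64), (292, 220, 195, 102), (2
[... 1442 characters left out ...]
(246, 230, 152, 88), (248, 230, 152, 88), (250, 229, 150, 87), (252, 229, 150, 86), (254, 229, 149, 86), (256, 229, 149, 85), (258, 229, 148, 85), (260, 215, 135, 77), (262, 234, 153, 89), (264, 218, 139, 79), (266, 113, 70, 50), (268, 211, 203, 192), (270, 255, 255, 247), (272, 255, 255, 255), (274, 255, 255, 255), (276, 255, 255, 255), (278, 255, 255, 255), (280, 255, 255, 255), (282, 255, 255, 255), (284, 255, 255, 253), (286, 254, 245, 233), (288, 206, 197, 188), (290, 203, 178, 87), (292, 255, 237, 137), (294, 255, 234, 136), (296, 255, 235, 136), (298, 255, 238, 134), (300, 170, 169, 171), (302, 166, 168, 172), (304, 82, 81, 79), (306, 71, 71, 71), (308, 73, 73, 73), (310, 76, 74, 74)]
```

Projected edges match the picture within 1–2 px, so the gripper is already over the target. Descend.

Emit:
carry_out:
  plan:
    - [[0, 0, 1, 0, 0, 0, 0], [0, 0, 1, 0, 0, 0, 0], [0, 0, 1, 0, 0, 0, 0], [0, 0, 0.9, 0, 0, 0, 0], [0, 0, 0.4, 0, 0, 0, 0]]

```text
clock: 19.05
ee_pos: [473.2, -260.5, 186.0]
ee_rot: [0.999, 0.048, -0.001, -0.001]
ft_force: [-0.7, 0.2, -0.2]
finger_gap: 42.3
finger_force: 0.0
```

Emit:
carry_out:
  plan:
    - [[0, 0, 0.2, 0, 0, 0, 0], [0, 0, 0.2, 0, 0, 0, 0], [0, 0, 0, 0, 0, 0, 0]]

```text
clock: 19.42
ee_pos: [473.6, -260.8, 177.4]
ee_rot: [0.999, 0.048, 0.0, 0.0]
ft_force: [-0.4, -1.0, 0.2]
finger_gap: 42.7
finger_force: 0.0
```

Emit:
carry_out:
  plan:
    - [[0, 0, 0.16, 0, 0, 0, 0], [0, 0, 0.12, 0, 0, 0, 0], [0, 0, 0, 0, 0, 0, 0]]

```text
clock: 19.8
ee_pos: [473.7, -260.8, 170.4]
ee_rot: [0.999, 0.048, 0.0, 0.0]
ft_force: [-0.3, 0.4, 3.4]
finger_gap: 43.1
finger_force: 1.9
```

Emit:
carry_out:
  plan:
    - [[0, 0, 0.12, 0, 0, 0, 0], [0, 0, 0, 0, 0, 0, 0]]

```text
clock: 20.05
ee_pos: [473.7, -260.8, 167.3]
ee_rot: [0.999, 0.048, 0.0, 0.0]
ft_force: [-0.9, 1.4, 4.3]
finger_gap: 42.8
finger_force: 2.4
```

Emit:
carry_out:
  plan:
    - [[0, 0, 0.12, 0, 0, 0, 0], [0, 0, 0, 0, 0, 0, 0]]

```text
clock: 20.3
ee_pos: [473.7, -260.9, 164.4]
ee_rot: [0.999, 0.048, 0.0, 0.0]
ft_force: [-0.2, 1.1, 5.9]
finger_gap: 43.0
finger_force: 2.9
```

Emit:
carry_out:
  plan:
    - [[0, 0, 0.12, 0, 0, 0, 0], [0, 0, 0, 0, 0, 0, 0]]

```text
clock: 20.55
ee_pos: [473.7, -260.9, 161.5]
ee_rot: [0.999, 0.048, 0.0, 0.0]
ft_force: [-1.2, 1.6, 7.5]
finger_gap: 42.8
finger_force: 3.4
```

Emit:
carry_out:
  plan:
    - [[0, 0, 0.06, 0, 0, 0, 0], [0, 0, 0, 0, 0, 0, 0]]

```text
clock: 20.8
ee_pos: [473.7, -260.9, 160.1]
ee_rot: [0.999, 0.048, 0.0, 0.0]
ft_force: [-1.4, 0.5, 7.4]
finger_gap: 42.6
finger_force: 3.6
```

Emit:
carry_out:
  plan:
    - [[0, 0, 0, 0, 0, 0, 0.3], [0, 0, 0, 0, 0, 0, 0.4], [0, 0, 0, 0, 0, 0, 0.5], [0, 0, 0, 0, 0, 0, 0.5]]
  grip_force: 20

```text
clock: 21.3
ee_pos: [473.7, -259.8, 160.6]
ee_rot: [0.999, 0.048, 0.0, -0.001]
ft_force: [-0.8, 5.7, 12.4]
finger_gap: 21.7
finger_force: 7.5
```

Emit:
carry_out:
  plan:
    - [[0, 0, 0, 0, 0, 0, 0.6], [0, 0, 0, 0, 0, 0, 0.7], [0, 0, 0, 0, 0, 0, 0.8], [0, 0, 0, 0, 0, 0, 0.8]]

```text
clock: 21.8
ee_pos: [473.7, -259.8, 160.7]
ee_rot: [0.999, 0.048, 0.0, -0.001]
ft_force: [-2.4, 5.6, 13.5]
finger_gap: 19.8
finger_force: 24.3
```

Emit:
carry_out:
  plan:
    - [[0, -0.04, 0.06, 0, 0, 0, 0.9], [0, 0, 0, 0, 0, 0, 1], [0, 0, 0, 0, 0, 0, 1]]

```text
clock: 22.18
ee_pos: [473.7, -259.6, 160.6]
ee_rot: [0.999, 0.048, 0.001, 0.0]
ft_force: [-5.6, 5.0, 23.2]
finger_gap: 19.4
finger_force: 28.1
```

```bash
python3 st.py; python3 -c "
from h import *
s=env.state();print(s['finger_force'],s['torque'])"
```

```text
22.175 [ 473.65864371 -259.63103388  160.60611215] 5.475921227217473 [-5.59737535  5.02318332 23.23414582] 19.402142682507208
dry_station [(0.59, [256.1, 120.7], [537.7, -239.1]), (0.59, [256.1, 120.7], [537.7, -239.1])]
trigger_top [(0.82, [229.5, 287.3], [476.9, -239.1]), (0.82, [229.5, 287.3], [476.9, -239.1])]
button_face [(0.68, [303.4, 301.2], [474.0, -269.5]), (0.68, [303.4, 301.2], [474.0, -269.5])]
slide_rack []
orange [145  89 187  82 711] [262.4 144.6] [ 535.1 -247.7]
orange [207 257  44   5  47] [229.9 257.2] [ 489.3 -238.3]
orange [284 374  11  11  30] [291.  379.3] [ 432. -269.]
orange [153 121  19  21  21] [161.3 131. ] [ 536.5 -211.1]
yellow [255 283   5  35 125] [256.8 301.1] [ 472.3 -250.6]
yellow [302 285   4  32  68] [303.4 302.4] [ 473.4 -269.6]
28.120406758971512 [ 1.08818974  0.95159672 -0.02047881]
```

Run:
```python
from h import *
p=snapshot("wrist")
th=np.radians(5.3);R=np.array([[np.cos(th),-np.sin(th)],[np.sin(th),np.cos(th)]]); o=np.array([540.3,-238.1])
for n,q,z in [("trig top y20",(-68,20),88),("podtop y-8",(-57,-8),113),("podtop y-24",(-57,-24),113),("podtop y-8 front",(-45,-8),113),("podtop -24 front",(-45,-24),113),("btn out",(-68,-32),101),("btn in top",(-68,-25),108),("pad L",(-57,-8),100),("pad R",(-57,-25),100)]:
    print(n,proj(p,np.append(R@q+o,z)).round(1))
for r in (245,262,275,285,292,300,310): print(r," ".join("%d:%s"%(c,"".join("%02x"%v for v in p["pixels"][r,c])) for c in range(236,324,2)))
```

```text
trig top y20 [199.4 283.5]
podtop y-8 [259.3 289.8]
podtop y-24 [302.9 289.9]
podtop y-8 front [258.8 259.9]
podtop -24 front [303.7 260. ]
btn out [320.1 299.2]
btn in top [304.1 308.7]
pad L [261.  273.6]
pad R [303.4 273.7]
245 236:2d2e30 238:2d2d2f 240:2e2d2f 242:2c2c2d 244:2c2b2e 246:302e30 248:322f2e 250:322e2f 252:312e2e 254:302d2c 256:322f2f 258:322f2f 260:1b1a19 262:887f76 264:8b8379 266:888077 268:867e75 270:857d74 272:837c73 274:847c72 276:837c73 278:827b72 280:827a71 282:827b71 284:807971 286:80776f 288:80786f 290:7e776e 292:7c756c 294:766f67 296:746e66 298:706860 300:8d9399 302:8c9197 304:8b9096 306:8c9197 308:8c9197 310:8c9197 312:8c9297 314:8b9298 316:828587 318:605f5c 320:444242 322:484645
262 236:e59959 238:e59959 240:e69959 242:e79959 244:e79a59 246:e59858 248:da8c50 250:d18249 252:1f262a 254:333030 256:2f2d2c 258:212121 260:948c82 262:c5bbaf 264:d1c8bc 266:d4cbc0 268:d7cec1 270:d8d0c4 272:d8d0c3 274:d8cfc3 276:d8cec3 278:d8cfc3 280:d8cfc3 282:d8cec2 284:d7cec2 286:d7cec3 288:d7cec2 290:d7cec2 292:d4cbc0 294:cbc2b7 296:c3baae 298:b0a79b 300:716b63 302:5d5f5d 304:919
[... 1842 characters left out ...]
6da 286:eae6da 288:eae6da 290:eae6da 292:e4ded2 294:dcd4c8 296:d3cabf 298:c9c0b4 300:867f75 302:473f2c 304:c7ae55 306:070910 308:181818 310:131312 312:323130 314:66645f 316:625e5b 318:625f5c 320:63615d 322:615d5b
310 236:040507 238:8c8782 240:cfccc5 242:cbc7c1 244:cbc7c1 246:a5a19b 248:43413f 250:4c4946 252:12110f 254:00000a 256:dbc062 258:e6cc69 260:a79e94 262:dbd2c7 264:e0d9cd 266:e4e0d4 268:e7e4d7 270:eae7db 272:eae7db 274:eae6da 276:e9e6da 278:e9e6d9 280:e9e6da 282:eae6da 284:eae5da 286:eae5d9 288:eae5d9 290:eae5d9 292:e4ddd1 294:dbd3c7 296:d2c9bd 298:c8bfb3 300:413e3c 302:4c422d 304:cbb157 306:0b0b12 308:131211 310:4a4747 312:3f3d3c 314:c1bdb6 316:cbc7c0 318:ccc8c2 320:c0bcb6 322:7a7671
```

Emit:
carry_out:
  plan:
    - [[0, -0.06, -0.03, 0, 0, 0, 1], [0, -0.04, 0, 0, 0, 0, 1], [0, 0, 0, 0, 0, 0, 1]]

```text
clock: 23.05
ee_pos: [473.6, -259.1, 160.7]
ee_rot: [0.999, 0.048, 0.001, 0.002]
ft_force: [-3.7, -4.8, 13.8]
finger_gap: 19.7
finger_force: 29.7
```

Run:
```python
from h import *
p=snapshot("wrist"); s=env.state(); print(s["ee_pos"],s["ft_force"],s["finger_gap"])
for r in (292,300): print(r," ".join("%d:%s"%(c,"".join("%02x"%v for v in p["pixels"][r,c])) for c in [*range(248,264),*range(296,312)]))
```

```text
[ 473.57249805 -259.09962836  160.69878933] [-5.21223785 -5.79057222 14.16852276] 19.391773110443427
292 248:5d5b58 249:353532 250:100f0f 251:161415 252:171818 253:141314 254:06080e 255:3e3318 256:c1a852 257:d0b75f 258:cab25a 259:cdb454 260:ac9c7d 261:aea7a2 262:d2c8bd 263:ded5c9 296:d8d0c5 297:d4ccc0 298:cfc6bb 299:cbc2b6 300:b7aea2 301:978e85 302:4c494a 303:5b4d24 304:76642f 305:493e23 306:0f1015 307:151314 308:171718 309:181716 310:0e0e0d 311:3a3837
300 248:1e1e1d 249:151314 250:171715 251:1b1b18 252:161516 253:110f11 254:00030e 255:867032 256:dec567 257:e9d274 258:e9d477 259:eed976 260:c6b37a 261:aca49b 262:ccc3ba 263:dcd3c8 296:d7cfc3 297:d3cabe 298:cfc6bb 299:c8bfb3 300:b3a99e 301:847c74 302:3c3b40 303:7e6d3a 304:b9a14f 305:846e32 306:050912 307:151516 308:1a1817 309:191916 310:171717 311:141213
```

Emit:
carry_out:
  plan:
    - [[0, -0.08, 0, 0, 0, 0, 1], [0, 0, 0, 0, 0, 0, 1], [0, 0, 0, 0, 0, 0, 1]]

```text
clock: 23.48
ee_pos: [473.5, -258.3, 160.7]
ee_rot: [0.999, 0.048, 0.001, 0.003]
ft_force: [-4.4, -10.0, 11.0]
finger_gap: 19.8
finger_force: 31.9
```

Emit:
carry_out:
  plan:
    - [[0, 0, -0.06, 0, 0, 0, 1], [0, 0, -0.06, 0, 0, 0, 1], [0, 0, -0.06, 0, 0, 0, 1], [0, 0, 0, 0, 0, 0, 1]]

```text
clock: 23.98
ee_pos: [473.5, -258.1, 162.0]
ee_rot: [0.999, 0.048, 0.001, 0.002]
ft_force: [2.8, -14.3, -15.5]
finger_gap: 19.7
finger_force: 26.2
```

Emit:
carry_out:
  plan:
    - [[0, 0, -0.06, 0, 0, 0, 1], [0, 0, -0.06, 0, 0, 0, 1], [0, 0, 0, 0, 0, 0, 1]]

```text
clock: 24.35
ee_pos: [473.4, -258.1, 165.1]
ee_rot: [0.999, 0.048, 0.0, 0.002]
ft_force: [3.1, -13.4, -13.9]
finger_gap: 19.4
finger_force: 25.1
```

Emit:
carry_out:
  plan:
    - [[0, 0, -0.06, 0, 0, 0, 1], [0, 0, -0.06, 0, 0, 0, 1], [0, 0, 0, 0, 0, 0, 1]]

```text
clock: 24.72
ee_pos: [473.0, -258.0, 167.4]
ee_rot: [0.999, 0.048, -0.0, 0.002]
ft_force: [2.5, -15.1, -16.7]
finger_gap: 19.1
finger_force: 21.4
```

Run:
```python
from h import *
p=snapshot("wrist"); s=env.state(); print(s["ee_pos"],s["ft_force"],s["finger_gap"])
for r in (285,300,310,318): print(r," ".join("%d:%s"%(c,"".join("%02x"%v for v in p["pixels"][r,c])) for c in [*range(248,264),*range(296,312)]))
```

```text
[ 473.00940956 -258.03358969  167.41996825] [  1.81070789 -14.62942578 -19.01586222] 18.950686558941165
285 248:64625e 249:6a6763 250:45423f 251:131312 252:181716 253:171616 254:181819 255:0d0e12 256:1a1710 257:cfb559 258:dfc86b 259:d8c168 260:d6c067 261:d7c067 262:d8c164 263:cfb75d 296:e2ddd0 297:ded7cb 298:d9d1c5 299:d5ccc1 300:d0c7bb 301:cbc1b6 302:b7aea1 303:857e74 304:3e3b36 305:0f1010 306:191818 307:191918 308:191a17 309:161415 310:5b5854 311:676560
300 248:353531 249:10100d 250:1a1918 251:1b1a18 252:191918 253:171515 254:151314 255:0a0b0f 256:18140f 257:dabf5f 258:e8cf6f 259:e1c86b 260:e1c86c 261:e1c86b 262:e3ca6a 263:d8bf60 296:e1dbcf 297:ddd5c9 298:d8cfc3 299:d2cabe 300:d2c9bd 301:cac0b5 302:8c837a 303:312e2e 304:1e1d1e 305:141213 306:1b1c1a 307:171817 308:181416 309:191819 310:161614 311:131112
310 248:3f3c3a 249:484543 250:4d4a48 251:3a3735 252:1f1d1c 253:151514 254:161617 255:151515 256:151615 257:0c1012 258:643a22 259:4d3326 260:232727 261:282828 262:262524 263:1a191a 296:e0d8cc 297:dbd3c7 298:d7cec3 299:d2c9bd 300:d0c7bb 301:c0b7ab 302:a0988c 303:5e5850 304:0d0d0e 305:151415 306:181716 307:161615 308:242423 309:423f3e 310:4a4646 311:454240
318 248:433f3d 249:474342 250:4c4846 251:3c3838 252:1f1f1e 253:151312 254:161515 255:141212 256:070708 257:78746b 258:b6b1a5 259:c0baae 260:bcb6aa 261:bbb5a9 262:bab4a8 263:b8b3a7 296:dfd7cc 297:dbd2c6 298:d6cdc1 299:d1c8bc 300:d0c6ba 301:bcb3a7 302:8d857b 303:413d37 304:0f0e0f 305:191816 306:181817 307:171616 308:282524 309:43403e 310:494644 311:454340
```

Emit:
carry_out:
  plan:
    - [[0, 0, -0.04, 0, 0, 0, 0.6], [0, 0.1, 0, 0, 0, 0, 0.3], [0, 0, 0, 0, 0, 0, 0], [0, 0, 0, 0, 0, 0, 0]]

```text
clock: 25.28
ee_pos: [473.3, -257.5, 170.5]
ee_rot: [0.999, 0.048, 0.0, -0.0]
ft_force: [1.4, 0.2, 0.9]
finger_gap: 42.8
finger_force: 0.0
```

Run:
```python
from h import *
p=snapshot("wrist"); s=env.state(); print(s["ee_pos"],s["ft_force"],s["finger_gap"])
for r in (285,300): print(r," ".join("%d:%s"%(c,"".join("%02x"%v for v in p["pixels"][r,c])) for c in [*range(244,266),*range(296,330,2)]))
```

```text
[ 473.3188077  -257.51275598  170.58220404] [-0.25916481  0.12977865  0.28275076] 42.542965903972245
285 244:e6985a 245:e49658 246:e49759 247:e59759 248:e49759 249:e59759 250:e59859 251:e49759 252:e39557 253:e09154 254:db8c51 255:d7874e 256:d2844c 257:cc7f48 258:c87c47 259:c37743 260:ba703e 261:aa6438 262:97562e 263:643823 264:473c21 265:b39d4b 296:e8e3d7 298:dfd8cc 300:d5ccc1 302:cfc5b9 304:8f887f 306:6f5f2e 308:dac165 310:d2b85d 312:89888a 314:8f949b 316:84878a 318:60605d 320:3e3c3b 322:3d3d3d 324:3c3b3b 326:3b3b3b 328:3b3939
300 244:2e221e 245:2c1f1b 246:2e211e 247:2c201c 248:2b211c 249:2d201d 250:2b201b 251:2c211c 252:2e221e 253:151418 254:000e16 255:000a16 256:3f2417 257:bf723e 258:cf8049 259:c57945 260:bd7341 261:ad6638 262:9b592f 263:774324 264:342120 265:b69e43 296:e7e1d6 298:ddd5c9 300:d3cbbf 302:cbc2b6 304:3a3736 306:a08841 308:e3ca6c 310:d9bf62 312:2a2b32 314:383838 316:3c3a39 318:393838 320:3c3a3a 322:3c3b3b 324:3e3d3b 326:3e3d3c 328:292727
```

Force is zero at a height where an uncaught trigger would push back, and the button stands out only about 2.5 mm: it is caught. Rising away.

Emit:
carry_out:
  plan:
    - [[0, 0, -0.3, 0, 0, 0, 0], [0, 0, -0.8, 0, 0, 0, 0], [0, 0, -1, 0, 0, 0, 0], [0, 0, -1, 0, 0, 0, 0], [0, 0, -1, 0, 0, 0, 0]]

```text
clock: 25.95
ee_pos: [473.3, -257.6, 274.5]
ee_rot: [0.999, 0.048, 0.0, 0.0]
ft_force: [0.1, 0.3, -0.7]
finger_gap: 42.8
finger_force: 0.0
```

Emit:
carry_out:
  plan:
    - [[0, 0, -0.86, 0, 0, 0, 0], [0, 0, 0, 0, 0, 0, 0], [0, 0, 0, 0, 0, 0, 0]]

```text
clock: 26.32
ee_pos: [473.0, -257.5, 293.8]
ee_rot: [0.999, 0.048, -0.0, -0.0]
ft_force: [-0.1, -0.2, -0.1]
finger_gap: 42.9
finger_force: 0.0
```

```bash
python3 st.py
python3 - <<'E'
from h import *
p=snapshot("wrist")
for r in (200,207): print(r," ".join("%d:%s"%(c,"".join("%02x"%v for v in p["pixels"][r,c])) for c in [*range(226,240,2),*range(256,310,2)]))
for n in ["scene","top"]:
    t=snapshot(n); print(n,[(l,q["conf"],atz(t,q["point"],z)[:2].round(1)) for l,z in [("slide_rack",285),("beaker",0),("waste_jar",0),("slide_case",0)] for q in finder.landmark_of(t,l)[:1]])
E
```

```text
26.325 [ 472.98097753 -257.52609677  293.80289637] 5.478821273628525 [-0.05118998 -0.19563079 -0.08291426] 42.93551093000055
dry_station [(0.73, [268.7, 110.1], [540.0, -240.2]), (0.73, [268.7, 110.1], [540.0, -240.2])]
trigger_top [(0.67, [251.8, 203.8], [473.2, -236.1]), (0.67, [251.8, 203.8], [473.2, -236.1])]
button_face [(0.55, [299.1, 210.1], [471.9, -272.4]), (0.55, [299.1, 210.1], [471.9, -272.4])]
slide_rack []
orange [284  96  26  32  45] [299.8 112.3] [ 543.4 -265.1]
yellow [295 198   3  17  42] [296.  205.7] [ 475.2 -269.7]
200 226:a9aaa9 228:b1b8bf 230:b2b8c0 232:b3b8c0 234:bcc3cc 236:2d3236 238:ef9a5a 256:ffc67f 258:ffc57e 260:ffc57d 262:ffc57d 264:ffbc76 266:f4a463 268:de8e52 270:68423d 272:d3c8b8 274:fffff5 276:ffffff 278:ffffff 280:ffffff 282:ffffff 284:ffffff 286:ffffff 288:ffffff 290:fffaee 292:eae2d7 294:6e603a 296:d5ba55 298:a9adb4 300:b0b6be 302:b0b6bd 304:b2b8c1 306:9c9c9b 308:524f50
207 226:acaca9 228:b4b9c2 230:b4bac2 232:b3b9c0 234:bbc2ca 236:3c3f45 238:e69053 256:ffc47c 258:ffc27b 260:ffc17a 262:ffc17a 264:ffb973 266:f4a363 268:dd8d52 270:643d3a 272:d9cdb6 274:fffff6 276:ffffff 278:ffffff 280:ffffff 282:ffffff 284:ffffff 286:ffffff 288:ffffff 290:fff8eb 292:e7dfd4 294:a49356 296:fff78d 298:acacae 300:afb5be 302:aeb4bc 304:afb5bd 306:929190 308:494849
scene [('slide_rack', 0.94, array([ 650.5, -220.5])), ('beaker', 0.57, array([ 420., -376.])), ('waste_jar', 0.89, array([ 538.4, -567.4])), ('slide_case', 0.77, array([ 412.4, -496.1]))]
top [('slide_rack', 0.7, array([ 661.9, -227.7])), ('beaker', 0.69, array([ 416. , -384.2])), ('waste_jar', 0.59, array([ 529.2, -569.4])), ('slide_case', 0.68, array([ 415.1, -509.3]))]
```

The button stands out only 3 px, down from 10 px, with nothing touching it. The rack and the bystanders are where they should be.

```bash
python3 -c "
from rig import job
print(job.finish_job())"
```

```text
the job is handed in; nothing more can be done
None
```

The job is handed in, with no verdict returned: by my last measurements the rack hangs let go in both drying hooks, the air gun's trigger is caught by its lock button, and the beaker, jar and slide case are where they were.

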